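# Clip the hand magnifier into the viewing stand

### The arm

A 7-joint arm with a two-finger parallel gripper is mounted at the origin on the work surface. World frame = base frame: x ahead of the robot, y to its left, z up, the work surface at z = 0. Lengths are in m, angles in rad, forces in N, time in s.
With the tool pointing down it reaches from about 0.4 to 0.75 m from the base axis. Payload 19.5 kg.
Tool frame: the origin (TCP) lies at the very end of the fingers, on their centre line; the grasp point (between the pads) lies 19 mm behind it (robot.grip_point_offset is the distance from the TCP to the grasp point, in m); z points along the fingers, y is the line along which they close (so a half turn about z gives the same grasp; the last joint's range is limited). The gripper opens to 85 mm and grips with 20 to 120 N. Pads are 22 mm wide; open, the fingers measure 114 mm over their backs; the gripper's body (76 mm by 85 mm) begins 54 mm behind the grasp point. The pads swing forward as they close: fully open they stand 13 mm farther back than shut.
Start: joints at [-1.252, 0.707, -0.028, 1.485, 0.022, 0.951, -0.075], TCP at [0.203, 0.538, 0.231] pointing down, gripper open.
Joint ranges: [-2.71, 2.71], [-0.32, 2.16], [-1.57, 1.52], [0, 2.45], [-1.46, 4.6], [0, 2.02], [-2.83, 2.83]. Speed limits (rad/s): [1.89, 1.89, 2.57, 2.57, 3.01, 3.01, 3.01].

### API

Orientations are given as a unit quaternion [x, y, z, w].
In Python, from cell import monitor, cams, robot gives the robot as it stands.
- The arm moves only by the tool carry_out, never from a script. Its argument "rows" is a list of rows, each a list of 3 entries, a list of its own where there are three numbers: the shift along the tool's x, y, z in units of 25 mm (1.0 is 25 mm), then the turn about the tool's z in units of 6 degrees (1.0 is 6 degrees), then the opening, from -1 (shut) to 1 (fully open). A call has 1 to 10 rows; each row shifts and turns the commanded pose from where the row before left it, along the tool's axes as they then stand; what a row does not reach is not made up. A row lasts 1/10 s, in which the tool goes at most 50 mm and 8.59 degrees, less where a joint would pass 70% of its speed; a pose out of reach is approached as far as the arm can. A call with a number of a shift or a turn outside -1 to 1 is refused whole. A call with a gripper value outside its range is refused whole. The fingers move at their own pace and stop on an object; the grip force is fixed at half the most. Time passes only in rows, so rows that do not move let the fingers close. It gives the time, the measured TCP pose, the force, the opening and the grip force at its end, in the units of the state.
- monitor.state(): the state, without advancing time (a new reading comes with each control period).
- cams.capture(name): name is "scene" or "top"; returns (picture, depth): 420x560x3 uint8, red, green, blue; 420x560 float32, m along the optical axis (not along the pixel's ray), 0 where there is no reading.
- cams.camera_info(name): a dict with "fx", "fy", "cx", "cy" (pixels), "k1" (the pictures are not rectified: a ray, as slopes to the right and down, at radius r is drawn at 1 + k1 r^2 times it, then the intrinsics apply), "view" (4x4, takes a point from world to camera coordinates). Camera axes: x right, y up, looking along -z (the intrinsics and any distortion apply to the point x, -y, -z); pixel columns grow to the right and rows downward; lengths in m; the calibration is good to about 2 mm. A picture is of the moment at which its call begins. camera_info takes no time and is no camera call.
- robot.finish_job(): hands the job in; it is judged then, once.
The state is a dict: "time": time; "q": joint angles; "joint_velocities": joint speeds; "joint_torque": joint torques, N m; "position": TCP position; "tcp_rot": TCP orientation; "force": force on the tool from outside, world axes, zero at the start; "moment": the same for the moment, N m; "opening": opening from 0.0 (shut) to 1.0 (fully open); "finger_force": force on a finger pad.
Only numpy, scipy, OpenCV 4.12 (cv2) and the standard library are available. Lean on these libraries where they do the work, as an engineer would, in place of code of your own. Each camera call takes 0.05 s, during which the arm holds its last target. There are 200 camera calls.

### The job

Mount the hand magnifier on the viewing stand so that its lens lies level over the specimen stage: press its handle down between the spring fingers of both clips until it has snapped in and sits fully home on both saddles, and slide it back along the clips until its end cap bears against the end stop and pushes the stop's sprung tip in. The stand is delicate: never push on it with more than about 25 N, and leave everything else on the bench where it is.

Things in the scene. Friction and masses are not known exactly. Their poses are not given: they have to be found in the camera images.
- magnifier: hand magnifier lying flat, 0.1 to 0.17 kg. x along the handle towards the lens, z up; origin on its underside, 11.5 mm below the handle axis. Round black handle, 16 mm diameter, x -71 to +39 mm; behind it a steel end cap 23 mm diameter, 12 mm long. It lies on cap, collar and lens ring, so the handle's underside is 3.5 mm above the bench. Balances 43 mm ahead of the origin
- handle_front (a point): on the handle's axis at the rear face of the steel collar (rear face of the end cap: 122 mm behind; collar: magnifier x +39 to +47 mm, 23 mm diameter, too big to enter a clip)
- handle_rear (a point): on the handle's axis 72 mm behind handle_front (magnifier x -33 mm)
- lens (a point): centre of the lens; steel ring round it 68 mm across and 23 mm thick, same either way up; 93 mm ahead of the magnifier's origin; a 12 mm thick neck joins ring and collar
- stand: fixed viewing stand: grey base plate 262 x 90 x 12 mm, two posts with a clip on each, and a round stage 64 mm across at x +93 mm. Origin on the underside midway between the clips; x along the clips towards the stage, z up. Clips centred at x -33 and +33 mm, each 12 mm long, so 54 mm of clear room for fingers between them, down to the base plate. Seated handle axis: 90 mm above the bench
- clip_front (a point): on the seated handle axis, at the front face (stage side) of the front clip; x towards the stage, z up. Press the handle in with its collar about 22 mm ahead of this face, then slide it back; with the cap on the stop the collar is 2 to 16 mm ahead of the face. Sliding a seated handle takes about 6 to 15 N. Released under a heavy push, it may spring a few mm
- end_stop: end stop of the stand: bracket 14 x 30 mm with a brass screw at handle height pointing forward, with a black sprung tip 16 mm across that meets the end cap. The screw is set anywhere in 14 mm, differently each time: find it by feel. The tip pushes in 3 mm, rising from 0.5 to 3.5 N on top of the sliding friction, then is rigid. Origin under the bracket, 113 mm behind the stand's; tip face 32 to 46 mm ahead of it
- clip_rear (a point): on the seated handle axis, in the middle of the rear clip. Each clip has a rigid V saddle below, where force climbs steeply, and two steel spring fingers, left and right
- lips (a point): midway between the lips of the front clip's fingers (rear clip alike), 6.7 mm above the seated axis. The lips must be spread about 3 mm a side; pressing the handle into both clips takes about 8 to 20 N in all, felt as a rise and then a drop as they snap over it. Past that, friction may leave it hanging a few mm above the saddles until it is pressed on to them
- flares (a point): midway between the flared tops of the front clip's fingers (rear clip alike), 19 mm above the seated axis; they stand about 25 mm apart there and guide the handle in; it meets them some 10 to 16 mm above its seat
- petri_dish: open glass dish 76 mm across, 14 mm high, with a twig bit in it, flat on the bench; a bystander, to be left alone
- marker_pen: pen 130 mm long, 15 mm thick, lying on the bench, no part of the job; a bystander, to be left alone
- sample_jar: amber jar 40 mm across, 55 mm high; a bystander, to be left alone
- beaker: glass beaker 86 mm across, 105 mm high; a bystander, to be left alone
- tweezers: steel tweezers 125 mm long, lying flat; a bystander, to be left alone
- slide_box: white open tray 100 x 75 x 35 mm; a bystander, to be left alone
Mind the look-alikes: they are no part of the job. There is more than one size of the magnifier; the job needs the largest.

How it is judged:
At the end, for the whole second after the job is handed in: the handle's axis is within 1.6 mm of its seat in height and 2 mm sideways at both clips, the end cap bears on the end stop's sprung tip with over 0.8 N (tip at least partly pushed in), the lens is level (within 0.15 rad), and the magnifier is at rest (z of handle_front in the frame of clip_front between -0.0016 and 0.0016 m and z of handle_rear in the frame of clip_rear between -0.0016 and 0.0016 m and y of handle_front in the frame of clip_front between -0.002 and 0.002 m and y of handle_rear in the frame of clip_rear between -0.002 and 0.002 m and contact force between magnifier and end_stop above 0.8 N and angle between the z axis of magnifier and the z axis of stand, either way round below 0.15 rad and linear speed of magnifier below 0.01 m/s and angular speed of magnifier below 0.1 rad/s); the robot touches nothing.
It fails at once if the stand is pushed too hard: over about 25 N, which is 46 N with the spring fingers' own grip, all contacts on the stand added up (contact force between stand and anything else above 46 N).
It fails at once if another thing on the bench is moved by more than 25 mm (distance of any of petri_dish, marker_pen, sample_jar, beaker, tweezers, slide_box from where it was at the start of the episode above 0.025 m).
It also fails if it takes over 72 s, if anything falls off the work surface, if the arm or the gripper's body presses on something with over 40 N, if the wrist force passes 120 N, or if a joint passes its speed limit or range.

## Working session

There is one attempt and no reset: what is moved stays moved. The work goes in short steps, Python scripts to look and compute and a tool call to move; the robot and the scene stay as the last step left them, time stands still between calls to the robot, and variables do not carry over. Pictures are saved under pics/ and viewed, at most 10 in all, crops included, and the job is handed in when it is done.

Besides the shell and the picture viewer there is one more tool, called by a JSON object that holds its "fn" and its "kwargs". carry_out: Moves the arm, as the interface text tells. Shifts and turns lie within -1 to 1; 1 stands for 25 mm of shift or 6 degrees of turn. Its arguments: {"type":"object","properties":{"rows":{"type":"array","items":{"type":"array"}}},"required":["rows"]}

```bash
ls; mkdir -p pics
cat > h.py <<'E'
import numpy as np, cv2
from cell import monitor, cams, robot
def cloud(n):
    p,d=cams.capture(n); i=cams.camera_info(n)
    H,W=d.shape; u,v=np.meshgrid(np.arange(W),np.arange(H))
    xd=(u-i["cx"])/i["fx"]; yd=(v-i["cy"])/i["fy"]; x,y=xd.copy(),yd.copy()
    for _ in range(8):
        s=1+i["k1"]*(x*x+y*y); x=xd/s; y=yd/s
    P=np.stack([x*d,-y*d,-d,np.ones_like(d)],-1)@np.linalg.inv(np.array(i["view"])).T
    P=P[...,:3]; P[d==0]=np.nan
    return p,P
E
python3 - <<'E'
from h import *
for n in("top","scene"):
    p,P=cloud(n); cv2.imwrite(f"pics/{n}.png",p[...,::-1]); np.save(n,P); cv2.imwrite(f"{n}_raw.png",p[...,::-1])
print(monitor.state()); print(robot.grip_point_offset)
E
```

```text
pics
{'time': 0.1, 'q': array([-1.25170721,  0.70699348, -0.02764991,  1.48496258,  0.02198001,
        0.95087075, -0.0754931 ]), 'joint_velocities': array([ 0.00106419, -0.00161946,  0.00105949, -0.00093336,  0.00099146,
        0.00072509,  0.00046736]), 'joint_torque': array([ 1.63572377e-04, -8.84268522e+01,  1.23628501e+00, -2.36452872e+01,
        1.70966779e-02,  5.06691809e-03,  4.31388924e-05]), 'position': array([0.20288008, 0.53777196, 0.23089862]), 'tcp_rot': array([ 1.79407999e-01,  9.83774645e-01, -4.58204734e-04, -8.89977019e-05]), 'force': array([-0.01431552, -0.23513586,  0.56736935]), 'moment': array([-0.02227866, -0.02489376,  0.0487783 ]), 'finger_force': 0.0, 'opening': 1.0016662174316682}
0.0187
```

View pics/top.png

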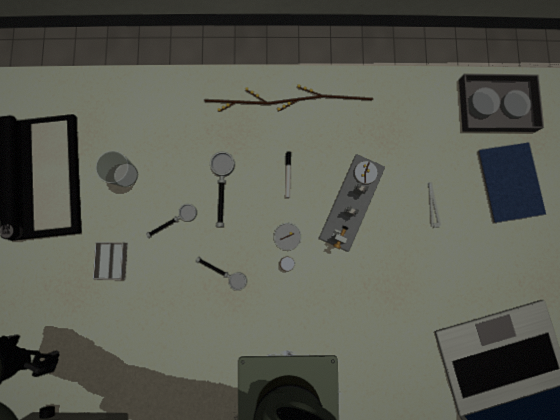

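View pics/scene.png

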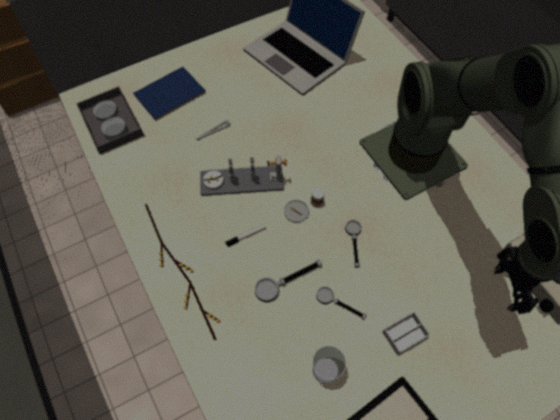

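The top view shows the large magnifier (lens at 222,163, handle down to 220,227) and the stand (stage at 366,172, clips around 360,190 and 347,212, stop at 338,238). The scene view agrees. Next I'll measure both.

Run:
```python
from h import *
P=np.load("top.npy")
for n,(u,v) in dict(lens=(222,163),cap=(220,226),h=(221,205),stage=(366,172),c1=(360,190),c2=(347,212),stop=(338,238),bench=(260,200),pen=(288,175)).items(): print(n,P[v,u].round(4))
Q=P[140:235,200:240].reshape(-1,3); Q=Q[(Q[:,2]>.008)]
print(len(Q),Q.min(0),Q.max(0))
I=cv2.imread("top_raw.png"); 
sub=P[140:265,310:395]
Q=sub.reshape(-1,3); B=Q[(Q[:,2]>.006)&(Q[:,2]<.02)]
r=cv2.minAreaRect((B[:,:2]*1000).astype(np.float32)); print("base",r, cv2.boxPoints(r), np.median(B[:,2]))
T=Q[Q[:,2]>.05]; print(len(T),T.round(3).tolist()[:60])
PS=np.load("scene.npy").reshape(-1,3)
for nm,A in(("top",P.reshape(-1,3)),("scene",PS)):
    c=P[190,221]
    k=(abs(A[:,0]-c[0])<.15)&(abs(A[:,1]-c[1])<.05)
    b=A[k]; print(nm,"bench z",np.nanmedian(b[:,2]))
    m=b[b[:,2]>.010]; r=cv2.minAreaRect((m[:,:2]*1000).astype(np.float32)); print(len(m),r)
    k=(A[:,0]>.3)&(A[:,0]<.75)&(A[:,1]<-.05)&(A[:,1]>-.3)&(A[:,2]>.007)&(A[:,2]<.018)
    r=cv2.minAreaRect((A[k][:,:2]*1000).astype(np.float32)); print("base",k.sum(),r,cv2.boxPoints(r))
a=np.hstack([cv2.resize(I[130:265,305:400],None,fx=4,fy=4,interpolation=cv2.INTER_CUBIC),cv2.resize(I[130:265,195:250],None,fx=4,fy=4,interpolation=cv2.INTER_CUBIC)])
cv2.imwrite("pics/crop.png",a)
```

```text
lens [0.6561 0.1792 0.014 ]
cap [0.4796 0.1818 0.0204]
h [0.5376 0.1801 0.0173]
stage [ 0.6263 -0.2199  0.0257]
c1 [ 0.5665 -0.1904  0.0798]
c2 [ 0.5095 -0.1557  0.0733]
stop [ 0.4396 -0.1249  0.111 ]
bench [ 5.535e-01  7.400e-02 -1.000e-04]
pen [ 0.6203 -0.0042  0.0182]
791 [0.47931067 0.14035807 0.00803041] [0.68801751 0.21369669 0.02842526]
base ((549.0447387695312, -178.30282592773438), (228.16172790527344, 348.7556457519531), 89.92327880859375) [[ 374.51428  -292.1501  ]
 [ 723.26965  -292.6171  ]
 [ 723.5752    -64.45557 ]
 [ 374.81982   -63.988556]] 0.01253385109912386
385 [[0.582, -0.184, 0.112], [0.579, -0.182, 0.113], [0.58, -0.185, 0.108], [0.579, -0.182, 0.096], [0.577, -0.183, 0.106], [0.578, -0.186, 0.103], [0.578, -0.189, 0.103], [0.583, -0.181, 0.062], [0.583, -0.184, 0.061], [0.579, -0.182, 0.082], [0.574, -0.179, 0.111], [0.574, -0.182, 0.108], [0.575, -0.186, 0.104], [0.576, -0.19, 0.098], [0.58, -0.181, 0.062], [0.578, -0.181, 0.074], [0.574, -0.18, 0.095], [0.572, -0.18, 0.105], [0.572, -0.182, 0.109], [0.573, -0.186, 0.103], [0.577, -0.193, 0.081], [0.577, -0.19
[... 916 characters left out ...]
0.001672466508440662
782 ((584.3968505859375, 171.83078002929688), (207.34954833984375, 66.05400848388672), 6.802745819091797)
base 2157 ((552.0498657226562, -173.62869262695312), (374.8680725097656, 235.53831481933594), 2.153893232345581) [[ 360.32202   -62.9872  ]
 [ 369.17444  -298.3591  ]
 [ 743.7777   -284.27017 ]
 [ 734.9253    -48.898285]]
scene bench z -0.0006127477676609594
670 ((585.564208984375, 173.29183959960938), (207.27891540527344, 67.41273498535156), 6.793509006500244)
base 1250 ((513.4615478515625, -161.9361572265625), (179.09600830078125, 363.9873046875), 79.86490631103516) [[ 318.55005 -218.06146]
 [ 676.85754 -282.11218]
 [ 708.37305 -105.81085]
 [ 350.06555  -41.76013]]
```

View pics/crop.png

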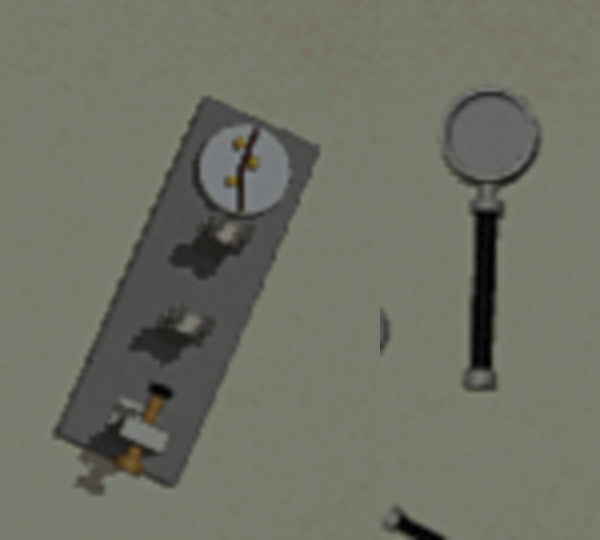

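```bash
cat > fit.py <<'E'
from h import *
from scipy.optimize import minimize
def rays(n):
    i=cams.camera_info(n); M=np.linalg.inv(np.array(i["view"])); return i,M
def onplane(n,uv,z):
    i,M=rays(n); uv=np.atleast_2d(uv).astype(float)
    xd=(uv[:,0]-i["cx"])/i["fx"]; yd=(uv[:,1]-i["cy"])/i["fy"]; x,y=xd.copy(),yd.copy()
    for _ in range(8): s=1+i["k1"]*(x*x+y*y); x=xd/s;y=yd/s
    D=np.stack([x,-y,-np.ones_like(x)],1)@M[:3,:3].T; o=M[:3,3]
    return o+D*((z-o[2])/D[:,2])[:,None]
def proj(n,X):
    i,_=rays(n); c=np.c_[X,np.ones(len(X))]@np.array(i["view"]).T
    x=c[:,0]/-c[:,2]; y=-c[:,1]/-c[:,2]; s=1+i["k1"]*(x*x+y*y)
    return np.c_[i["cx"]+i["fx"]*x*s,i["cy"]+i["fy"]*y*s]
E
python3 - <<'E'
from fit import *
g=[np.array(c) for c in [(357,154.25),(385,167.5),(348.75,251.75),(319,238.5)]]
c=onplane("top",np.array(g),.012); print(c.round(4)); print([np.linalg.norm(c[k]-c[(k+1)%4]).round(4) for k in range(4)])
f=(c[0]+c[1])/2; b=(c[2]+c[3])/2; print("mid",(f+b)/2,"ang",np.degrees(np.arctan2(*(f-b)[1::-1])))
# rectangle fit: maximise contrast of chroma/brightness across rectangle border, both cameras
x0=np.r_[((f+b)/2)[:2],np.arctan2(*(f-b)[1::-1])]
def rect(p,L,W,z,n=120):
    t=np.linspace(-.48,.48,n); o=np.ones(n)*.5
    l=np.r_[np.c_[t*L,o*W],np.c_[t*L,-o*W],np.c_[o*L,t*W],np.c_[-o*L,t*W]]
    cs,s=np.cos(p[2]),np.sin(p[2]); 
    return np.c_[p[0]+cs*l[:,0]-s*l[:,1],p[1]+s*l[:,0]+cs*l[:,1],np.full(len(l),z)]
for n in("top","scene"):
    lab=cv2.cvtColor(cv2.imread(n+"_raw.png"),cv2.COLOR_BGR2LAB).astype(np.float32)
    im=cv2.GaussianBlur(lab[...,2],(0,0),.7)
    def S(p,d):
        q=proj(n,rect(p,.262+2*d,.090+2*d,.012)).astype(np.float32)
        return cv2.remap(im,q[:,:1],q[:,1:],1).ravel()
    f=lambda p:-np.median((S(p,.004)-S(p,-.004)).reshape(4,-1),1).sum() - 0*1 -np.mean(S(p,.004)-S(p,-.004))*4
    best=min((minimize(f,x0+dx,method="Nelder-Mead",options=dict(initial_simplex=[x0+dx,x0+dx+[.004,0,0],x0+dx+[0,.004,0],x0+dx+[0,0,.02]])) for dx in ([0,0,0],[.003,.003,.01],[-.003,-.003,-.01])),key=lambda r:r.fun)
    print(n,best.x,np.degrees(best.x[2]),best.fun,(S(best.x,.004)-S(best.x,-.004)).reshape(4,-1).mean(1))
    # magnifier: handle dark mask (axis z=.0115)
    L=lab[...,0]
    tips=proj(n,np.array([[.48,.18,.0115],[.6,.18,.0115],[.656,.18,.0115]])); 
    cc=proj(n,np.array([[.54,.18,.0115]]))[0]
    m=(L<45).astype(np.uint8); k,lb,st,ce=cv2.connectedComponentsWithStats(m)
    j=lb[int(round(cc[1])),int(round(cc[0]))]; v,u=np.where(lb==j); W=onplane(n,np.c_[u,v],.0115)
    mu=W.mean(0); _,_,V=np.linalg.svd((W-mu)[:,:2],full_matrices=False); t=(W-mu)[:,:2]@V[0]
    print("handle",j,len(u),mu,V[0],np.degrees(np.arctan2(V[0][1],V[0][0])),t.min(),t.max())
E
```

```text
[[ 0.6804 -0.1992  0.012 ]
 [ 0.6421 -0.2771  0.012 ]
 [ 0.4076 -0.1681  0.012 ]
 [ 0.4444 -0.0875  0.012 ]]
[np.float64(0.0868), np.float64(0.2585), np.float64(0.0886), np.float64(0.2611)]
mid [ 0.54361906 -0.18298493  0.012     ] ang -25.136856384759916
top [ 0.54588607 -0.18130359 -0.43550304] -24.95248619120878 -43.795249938964844 [6.0651155 6.1584573 6.3640437 1.2087427]
handle 104 195 [0.54713936 0.18227254 0.0115    ] [-0.99958544  0.02879154] 178.350138452667 -0.05302421967500023 0.053122477394974735
scene [ 0.54935533 -0.17612589 -0.4314891 ] -24.72250424332936 -47.94976806640625 [6.375297  5.054692  6.8014245 5.802615 ]
handle 52 160 [0.54545927 0.18472653 0.0115    ] [ 0.9997088 -0.0241314] -1.3827613799446228 -0.052750467895238386 0.05335849717271254
```

Run:
```python
from fit import *
for n in("top","scene"):
    i,M=rays(n); print(n,"cam",M[:3,3].round(3),i["fx"])
    A=np.nanmedian([cloud(n)[1] for _ in range(6)],0); np.save(n+"_avg",A); A=A.reshape(-1,3)
    o=np.array([.5459,-.1813]);a=np.radians(-24.9); R=np.array([[np.cos(a),np.sin(a)],[-np.sin(a),np.cos(a)]])
    l=np.c_[(A[:,:2]-o)@R.T,A[:,2]]*1000
    for nm,x0,x1,z0,z1 in(("frontflare",20,50,98,120),("rearflare",-48,-20,98,120),("bracket",-135,-95,85,140),("screw",-95,-50,85,105),("stage",55,128,19,32)):
        k=(l[:,0]>x0)&(l[:,0]<x1)&(abs(l[:,1])<45)&(l[:,2]>z0)&(l[:,2]<z1); q=l[k]
        if len(q)<3: print(nm,len(q)); continue
        pos,neg=q[q[:,1]>0],q[q[:,1]<0]
        print(nm,len(q),"x",np.percentile(q[:,0],[2,50,98]).round(1),"y",np.percentile(q[:,1],[2,50,98]).round(1),"y+",np.median(pos[:,1]).round(1),"y-",np.median(neg[:,1]).round(1),"z",np.percentile(q[:,2],[2,50,98]).round(1))
    b=(l[:,2]>7)&(l[:,2]<17)&(abs(l[:,0])<150)&(abs(l[:,1])<55); q=l[b]; print("plate",np.percentile(q[:,0],[1,50,99]),np.percentile(q[:,1],[1,50,99]))
    # stage disc via image brightness
    lab=cv2.cvtColor(cv2.imread(n+"_raw.png"),cv2.COLOR_BGR2LAB)
    c=proj(n,np.array([[.63,-.2205,.025]]))[0]; m=(lab[...,0]>115).astype(np.uint8)
    k,lb,st,ce=cv2.connectedComponentsWithStats(m); x,y=np.round(c).astype(int)
    w=lb[y-6:y+7,x-6:x+7]; w=w[w>0]; j=np.bincount(w).argmax(); print("stage px",st[j],ce[j],c)
    v,u=np.where(lb==j); e=cv2.fitEllipse(cv2.convexHull(np.c_[u,v].astype(np.int32))); print(e, (( onplane(n,[e[0]],.025)[0,:2]-o)@R.T*1000).round(1))
```

```text
top cam [0.379 0.03  1.154] 418.24709951607144
frontflare 35 x [22.9 28.  34.1] y [-14.   -7.3  13.3] y+ 10.2 y- -10.0 z [ 98.2 105.6 110.4]
rearflare 30 x [-43.  -37.9 -32.3] y [-13.8  -6.9  13.3] y+ 9.7 y- -9.8 z [ 99.9 106.3 111.7]
bracket 114 x [-133.  -117.9  -96.9] y [-13.4   0.6  14.6] y+ 4.7 y- -4.5 z [ 91.9 105.4 107.8]
screw 25 x [-94.5 -88.1 -83.3] y [-6.6  0.8  6.9] y+ 3.0 y- -3.6 z [87.6 96.3 99.4]
stage 376 x [ 59.1  87.6 116.9] y [-28.2  -0.2  29. ] y+ 15.1 y- -13.8 z [23.3 26.7 30.8]
plate [-129.73059928  -13.35629948  128.07357784] [-44.2924197    7.7844338   44.64976718]
stage px [366 163  11  20 156] [371.01282051 173.3525641 ] [366.12043327 170.75248133]
((370.7928771972656, 173.170166015625), (10.538843154907227, 20.109521865844727), 9.802977561950684) [ 91.9 -14.6]
scene cam [0.867 0.619 1.339] 498.06957933214227
frontflare 16 x [23.3 28.8 32.1] y [-10.2  -6.   13.7] y+ 12.8 y- -8.9 z [ 98.6 103.4 109.9]
rearflare 15 x [-42.1 -37.5 -33.8] y [-13.   -8.7  13.6] y+ 12.5 y- -10.3 z [ 99.6 104.3 108.2]
bracket 81 x [-133.7 -115.2  -97.3] y [-11.9   3.8  14.4] y+ 8.3 y- -3.7 z [ 87.7  99.5 106.2]
screw 20 x [-94.5 -87.1 -81.7] y [-7.5  2.8  7.6] y+ 3.7 y- -4.0 z [86.3 91.9 96.6]
stage 264 x [ 60.1  88.6 117.1] y [-24.4   4.9  29.9] y+ 14.6 y- -12.9 z [20.3 24.1 31.5]
plate [-125.90545102  -12.54226213  128.42566115] [-43.14802403  11.42969686  44.73695583]
stage px [    11      0    549    420 128876] [269.81046122 246.63384183] [211.73088729 178.01701592]
((306.31817626953125, 252.6016387939453), (480.83526611328125, 585.5726318359375), 115.62104034423828) [-175.8  277.4]
```

{"fn": "carry_out", "kwargs": {"rows": [[[0,0,0],-0.8,1],[[0,0,0],-0.8,1],[[0,0,0],-0.8,1],[[0,0,0],-0.8,1]]}}

```text
time: 1.1
position: [0.203, 0.538, 0.2313]
tcp_rot: [0.011, 1.0, -0.0, -0.0]
force: [-0.4, 0.1, 0.5]
opening: 1.001
finger_force: 0.0
```

{"fn": "carry_out", "kwargs": {"rows": [[[-0.94,-0.92,0],0,1],[[-0.94,-0.92,0],0,1],[[-0.94,-0.92,0],0,1],[[-0.94,-0.92,0],0,1],[[-0.94,-0.92,0],0,1],[[-0.94,-0.92,0],0,1],[[-0.94,-0.92,0],0,1],[[-0.94,-0.92,0],0,1]]}}

```text
time: 1.9
position: [0.387, 0.3482, 0.2314]
tcp_rot: [0.013, 1.0, 0.0, 0.0]
force: [0.3, -0.2, 0.4]
opening: 1.003
finger_force: 0.0
```

{"fn": "carry_out", "kwargs": {"rows": [[[-0.94,-0.92,0],0,1],[[-0.94,-0.92,0],0,1],[[-0.94,-0.92,0],0,1],[[-0.94,-0.92,0],0,1],[[-0.94,-0.92,0],0,1],[[-0.94,-0.92,0],0,1],[[-0.94,-0.92,0],0,1],[[0,0,0],0,1],[[0,0,0],0,1]]}}

```text
time: 2.8
position: [0.5465, 0.1837, 0.2311]
tcp_rot: [0.013, 1.0, 0.0, -0.0]
force: [-0.5, 1.4, -0.4]
opening: 1.0
finger_force: 0.0
```

{"fn": "carry_out", "kwargs": {"rows": [[[0,0,1],0,1],[[0,0,1],0,1],[[0,0,1],0,1],[[0,0,1],0,1],[[0,0,1],0,1],[[0,0,1],0,1],[[0,0,1],0,1],[[0,0,1],0,1],[[0,0,0.6],0,1],[[0,0,0.4],0,1]]}}

```text
time: 3.8
position: [0.5459, 0.1847, 0.0055]
tcp_rot: [0.012, 1.0, -0.0, -0.0]
force: [0.7, -0.8, 0.2]
opening: 1.001
finger_force: 0.0
```

{"fn": "carry_out", "kwargs": {"rows": [[[0,0,0],0,1],[[0,0,0],0,-1],[[0,0,0],0,-1],[[0,0,0],0,-1],[[0,0,0],0,-1],[[0,0,0],0,-1],[[0,0,0],0,-1],[[0,0,0],0,-1],[[0,0,0],0,-1],[[0,0,0],0,-1]]}}

```text
time: 4.8
position: [0.5466, 0.1839, 0.0068]
tcp_rot: [0.013, 1.0, -0.0, 0.0]
force: [-1.0, -0.7, 7.8]
opening: 0.159
finger_force: 58.5
```

{"fn": "carry_out", "kwargs": {"rows": [[[0,0,0],0,-1],[[0,0,0],0,-1]]}}

```text
time: 5.0
position: [0.5466, 0.1839, 0.0068]
tcp_rot: [0.013, 1.0, -0.0, 0.0]
force: [-1.5, -1.1, 8.0]
opening: 0.16
finger_force: 58.5
```

{"fn": "carry_out", "kwargs": {"rows": [[[0,0,-0.2],0,-1],[[0,0,-0.2],0,-1],[[0,0,-0.2],0,-1],[[0,0,-0.2],0,-1],[[0,0,-0.2],0,-1],[[0,0,-0.2],0,-1],[[0,0,0],0,-1],[[0,0,0],0,-1]]}}

```text
time: 5.8
position: [0.5465, 0.184, 0.0363]
tcp_rot: [0.013, 1.0, -0.0, -0.0]
force: [-0.0, -0.8, -1.6]
opening: 0.157
finger_force: 58.7
```

Run:
```python
from fit import *
n="scene"
p,P=cloud(n); a=cv2.resize(p[200:320,220:380],None,fx=5,fy=5,interpolation=cv2.INTER_CUBIC); cv2.imwrite("pics/lift.png",a[...,::-1])
A=P.reshape(-1,3); k=(A[:,0]>.45)&(A[:,0]<.7)&(abs(A[:,1]-.18)<.04)&(A[:,2]>.02)&(A[:,2]<.06)
q=A[k]
for x in np.arange(.46,.7,.02):
    m=q[abs(q[:,0]-x)<.01]; 
    if len(m): print(round(x,2),len(m),np.percentile(m[:,2],[10,50,90]).round(4),np.median(m[:,1]).round(4))
```

```text
0.48 24 [0.0442 0.0502 0.0528] 0.1886
0.5 42 [0.0417 0.0472 0.0503] 0.1886
0.52 5 [0.0407 0.0468 0.0528] 0.1915
0.56 42 [0.0416 0.0468 0.0524] 0.1868
0.58 40 [0.0409 0.0451 0.0481] 0.1856
0.6 47 [0.0391 0.048  0.0522] 0.1856
0.62 55 [0.0397 0.0456 0.0498] 0.1811
0.64 158 [0.0383 0.0422 0.0494] 0.1805
0.66 184 [0.0368 0.0411 0.0488] 0.1829
0.68 118 [0.0362 0.0439 0.0512] 0.1855
```

View pics/lift.png

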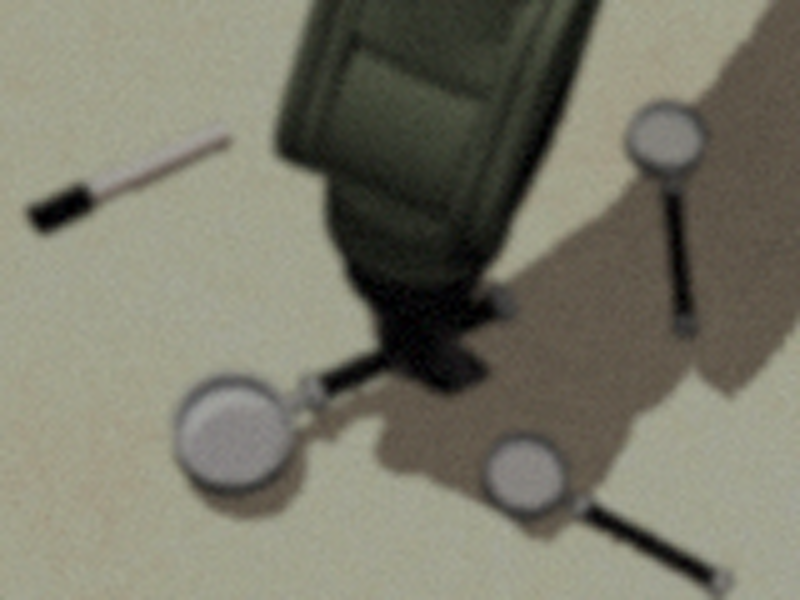

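The magnifier is held roughly level, with its lens at (232,433) in the crop and the gripper mid-handle. Next: lift, turn, and carry it to the stand.

{"fn": "carry_out", "kwargs": {"rows": [[[0,0,-0.5],0,-1],[[0,0,-0.9],0,-1],[[0,0,-1],0.78,-1],[[0,0,-1],0.78,-1],[[0,0,-1],0.78,-1],[[0,0,-1],0.78,-1],[[0,0,-1],0.78,-1],[[-0.4,-0.8,0],0,-1],[[-0.4,-0.8,0],0,-1],[[-0.4,-0.8,0],0,-1]]}}

```text
time: 6.85
position: [0.5483, 0.1163, 0.1972]
tcp_rot: [0.215, 0.977, 0.0, 0.0]
force: [0.5, -0.2, -0.8]
opening: 0.16
finger_force: 58.7
```

{"fn": "carry_out", "kwargs": {"rows": [[[-0.4,-0.9,0],0,-1],[[-0.4,-0.9,0],0,-1],[[-0.4,-0.9,0],0,-1],[[-0.4,-0.9,0],0,-1],[[-0.4,-0.9,0],0,-1],[[-0.4,-0.9,0],0,-1],[[-0.4,-0.9,0],0,-1],[[-0.4,-0.9,0],0,-1],[[-0.4,-0.9,0],0,-1],[[-0.4,-0.9,0],0,-1]]}}

```text
time: 7.85
position: [0.5443, -0.1302, 0.1971]
tcp_rot: [0.215, 0.977, -0.0, 0.0]
force: [0.6, 0.2, -1.6]
opening: 0.159
finger_force: 58.7
```

{"fn": "carry_out", "kwargs": {"rows": [[[-0.4,-0.8,0],0,-1],[[-0.4,-0.6,0],0,-1],[[-0.17,-0.4,0],0,-1],[[0,-0.05,0],0,-1],[[0,0,0],0,-1],[[0,0,0],0,-1],[[0,0,0],0,-1]]}}

```text
time: 8.55
position: [0.5472, -0.1805, 0.1965]
tcp_rot: [0.215, 0.977, 0.0, 0.0]
force: [0.6, -0.2, -0.7]
opening: 0.16
finger_force: 58.6
```

{"fn": "carry_out", "kwargs": {"rows": [[[0,-0.03,0.8],0,-1],[[0,0,0.8],0,-1],[[0,0,0.7],0,-1],[[0,0,0],0,-1],[[0,0,0],0,-1],[[0,0,0],0,-1]]}}

```text
time: 9.15
position: [0.5472, -0.182, 0.1399]
tcp_rot: [0.215, 0.977, -0.0, 0.001]
force: [0.0, 0.2, -1.3]
opening: 0.159
finger_force: 58.6
```

```bash
cat > chk.py <<'E'
from fit import *
import sys
O=np.array([.5416,-.1789]);a=np.radians(-24.9); R=np.array([[np.cos(a),np.sin(a)],[-np.sin(a),np.cos(a)]])
for n in("top","scene"):
    C=[cloud(n) for _ in range(4)]; A=np.nanmedian([c[1] for c in C],0).reshape(-1,3)
    cv2.imwrite(f"{n}_now.png",C[0][0][...,::-1])
    l=np.c_[(A[:,:2]-O)@R.T,A[:,2]]*1000; z0=float(sys.argv[1])
    k=(l[:,2]>z0-16)&(l[:,2]<z0+20)&(abs(l[:,1])<42)
    for x0,x1,nm in((-62,-48,"cap"),(-40,-20,"hr"),(25,40,"hf"),(42,62,"hf2"),(62,70,"col"),(80,150,"ring")):
        q=l[k&(l[:,0]>x0)&(l[:,0]<x1)]
        if len(q)>2: print(n,nm,len(q),"x",np.percentile(q[:,0],[2,98]).round(1),"y",np.percentile(q[:,1],[3,50,97]).round(1),"z",np.percentile(q[:,2],[10,50,90]).round(1))
    q=l[k]; print("x range",np.percentile(q[:,0],[.5,99.5]).round(1))
p=monitor.state(); print((R@(p["position"][:2]-O)*1000).round(2),p["position"],p["force"])
E
python3 chk.py 138
python3 - <<'E'
import cv2,numpy as np
a=cv2.imread("scene_now.png")[110:230,180:340]; b=cv2.imread("top_now.png")[120:265,300:405]
cv2.imwrite("pics/near.png",np.hstack([cv2.resize(a,(480,360),interpolation=2),cv2.resize(b,(261,360),interpolation=2)]))
E
```

```text
top cap 48 x [-61.9 -48.3] y [-7.8  3.6 12.5] z [150.5 154.4 157. ]
top hr 52 x [-39.6 -21.2] y [-5.2  2.6  9.2] z [148.3 152.  153.9]
x range [-5.783e+02 -2.000e-01]
scene cap 32 x [-60.5 -48.2] y [-1.4  8.2 13.3] z [140.2 149.3 154.1]
scene hr 28 x [-39.8 -21.9] y [ 1.4  6.8 10.3] z [143.  147.9 149.4]
scene hf 26 x [26.4 39.7] y [-1.2  7.1 11. ] z [141.6 146.3 148.8]
scene hf2 44 x [42.2 60.2] y [-2.2  6.9 13.1] z [139.9 146.3 148.8]
scene col 20 x [62.2 69.1] y [-3.5  6.5 15.2] z [143.  147.8 151.8]
scene ring 441 x [ 82.6 143.8] y [-27.1   4.1  35.3] z [139.4 143.1 151.4]
x range [-619.7  144.4]
[ 6.09 -0.73] [ 0.54681377 -0.1821234   0.1389467 ] [ 0.1104308   0.07150899 -1.25148518]
```

View pics/near.png

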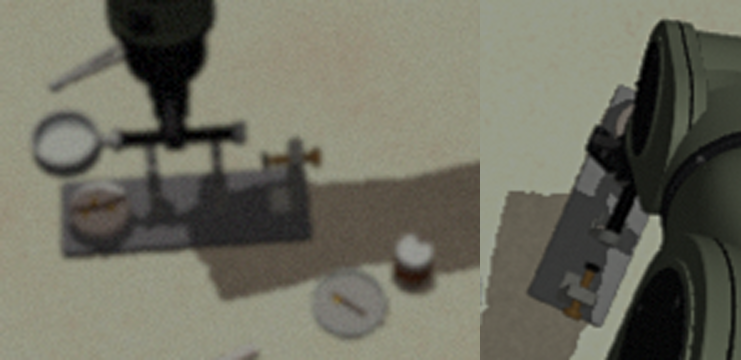

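{"fn": "carry_out", "kwargs": {"rows": [[[-0.06,-0.06,0],0,-1],[[0,0,0.4],0,-1],[[0,0,0.4],0,-1],[[0,0,0.3],0,-1],[[0,0,0.2],0,-1],[[0,0,0],0,-1],[[0,0,0],0,-1],[[0,0,0],0,-1]]}}

```text
time: 10.35
position: [0.5477, -0.1841, 0.1066]
tcp_rot: [0.215, 0.977, -0.0, 0.0]
force: [-0.9, 0.2, -1.0]
opening: 0.155
finger_force: 58.6
```

```bash
cat > s.py <<'E'
from fit import *
O=np.array([.5416,-.1789]);a=np.radians(-24.9); R=np.array([[np.cos(a),np.sin(a)],[-np.sin(a),np.cos(a)]])
p=monitor.state(); f=p["force"];m=p["moment"]; print(p["time"],(R@(p["position"][:2]-O)*1000).round(2),(p["position"][2]*1000).round(2),"F loc",(R@f[:2]).round(2),f[2].round(2),"M",(R@m[:2]).round(2),m[2].round(2))
E
python3 s.py; python3 chk.py 108|grep -v ring
python3 - <<'E'
import cv2,numpy as np
a=cv2.imread("scene_now.png")[120:220,190:310]; b=cv2.imread("top_now.png")[150:265,310:380]
cv2.imwrite("pics/near2.png",np.hstack([cv2.resize(a,(480,400),interpolation=2),cv2.resize(b,(243,400),interpolation=2)]))
E
```

```text
10.35 [ 7.73 -2.18] 106.64 F loc [-0.94 -0.19] -0.99 M [0.02 0.03] -0.0
top cap 52 x [-61.4 -48.8] y [-9.4  1.3 10.9] z [114.4 121.  123.6]
top hr 75 x [-38.7 -20.9] y [-13.3   1.6  12.8] z [105.3 117.1 120. ]
x range [-586.2    0.9]
scene cap 32 x [-59.9 -49.2] y [-7.4  6.3 11.2] z [111.5 118.8 121.5]
scene hr 51 x [-38.7 -20.4] y [-13.2   6.   13.1] z [ 96.5 113.6 117.4]
scene hf 40 x [27.2 39.5] y [-10.2   7.3  13.4] z [ 94.4 110.6 115.7]
scene hf2 42 x [42.1 60.8] y [-3.3  5.6 10.3] z [105.6 113.3 116.6]
scene col 21 x [62.5 69.3] y [-8.   6.1 13. ] z [109.2 116.  119. ]
x range [-629.5  146. ]
[ 7.57 -2.23] [ 0.54753216 -0.18411033  0.10636081] [-0.26084991  0.38871396 -1.45631608]
```

View pics/near2.png

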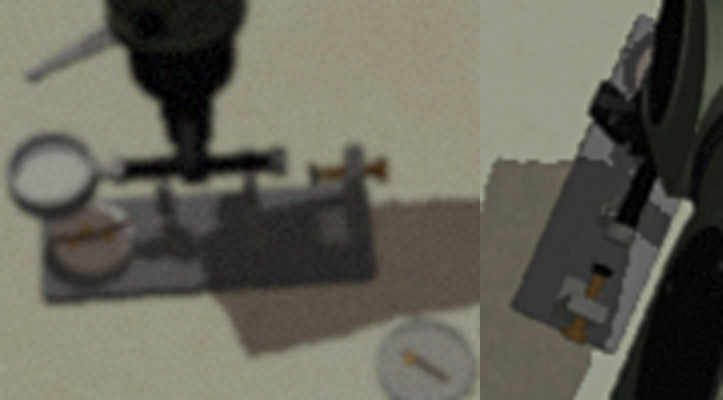

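{"fn": "carry_out", "kwargs": {"rows": [[[0,0,0.08],0,-1],[[0,0,0.08],0,-1],[[0,0,0.08],0,-1],[[0,0,0],0,-1],[[0,0,0],0,-1]]}}

```text
time: 11.25
position: [0.5475, -0.1841, 0.1003]
tcp_rot: [0.215, 0.977, -0.0, -0.0]
force: [-0.3, -0.3, -1.6]
opening: 0.157
finger_force: 58.5
```

```bash
python3 s.py
```

```text
11.25 [ 7.51 -2.22] 100.26 F loc [-0.18 -0.44] -1.57 M [0.02 0.08] 0.07
```

{"fn": "carry_out", "kwargs": {"rows": [[[0,0,0.08],0,-1],[[0,0,0],0,-1],[[0,0,0],0,-1]]}}

```text
time: 11.55
position: [0.5478, -0.1843, 0.0986]
tcp_rot: [0.215, 0.977, -0.0, 0.0]
force: [-0.1, -1.6, 4.1]
opening: 0.157
finger_force: 59.3
```

```bash
python3 s.py
```

```text
11.55 [ 7.85 -2.28] 98.6 F loc [ 0.56 -1.46] 4.11 M [-0.18 -0.05] 0.07
```

{"fn": "carry_out", "kwargs": {"rows": [[[0,0,0.08],0,-1],[[0,0,0],0,-1],[[0,0,0],0,-1]]}}

```text
time: 11.85
position: [0.548, -0.1843, 0.0968]
tcp_rot: [0.215, 0.977, -0.0, 0.001]
force: [1.9, -0.7, 7.7]
opening: 0.157
finger_force: 59.6
```

```bash
python3 s.py
```

```text
11.85 [ 8.11 -2.2 ] 96.78 F loc [2.01 0.17] 7.69 M [-0.11 -0.06] 0.03
```

{"fn": "carry_out", "kwargs": {"rows": [[[0,0,0.04],0,-1],[[0,0,0.04],0,-1],[[0,0,0],0,-1]]}}

```text
time: 12.15
position: [0.5481, -0.1843, 0.0948]
tcp_rot: [0.215, 0.977, -0.0, 0.001]
force: [1.5, -1.1, 7.2]
opening: 0.16
finger_force: 59.6
```

```bash
python3 s.py
```

```text
12.15 [ 8.12 -2.16] 94.82 F loc [ 1.87 -0.38] 7.22 M [-0.11 -0.06] 0.05
```

{"fn": "carry_out", "kwargs": {"rows": [[[0,0,0.04],0,-1],[[0,0,0],0,-1]]}}

```text
time: 12.35
position: [0.548, -0.1842, 0.0937]
tcp_rot: [0.215, 0.977, -0.0, 0.001]
force: [1.3, -1.1, 6.3]
opening: 0.155
finger_force: 59.4
```

```bash
python3 s.py
```

```text
12.35 [ 8.01 -2.17] 93.67 F loc [ 1.67 -0.44] 6.27 M [-0.02 -0.17] 0.03
```

{"fn": "carry_out", "kwargs": {"rows": [[[0,0,0.04],0,-1],[[0,0,0.04],0,-1],[[0,0,0],0,-1]]}}

```text
time: 12.65
position: [0.5478, -0.1842, 0.0914]
tcp_rot: [0.215, 0.977, -0.0, 0.0]
force: [1.8, -1.1, 2.3]
opening: 0.152
finger_force: 59.0
```

{"fn": "carry_out", "kwargs": {"rows": [[[0,0,0.04],0,-1],[[0,0,0.04],0,-1],[[0,0,0],0,-1]]}}

```text
time: 12.95
position: [0.5474, -0.1841, 0.089]
tcp_rot: [0.215, 0.977, -0.0, -0.0]
force: [0.9, -0.1, -0.9]
opening: 0.158
finger_force: 58.6
```

```bash
python3 s.py
```

```text
12.95 [ 7.42 -2.25] 89.02 F loc [0.88 0.32] -0.92 M [-0.06 -0.21] -0.02
```

{"fn": "carry_out", "kwargs": {"rows": [[[0,0,0.04],0,-1],[[0,0,0.04],0,-1],[[0,0,0],0,-1]]}}

```text
time: 13.25
position: [0.5473, -0.184, 0.087]
tcp_rot: [0.215, 0.977, -0.0, -0.0]
force: [0.1, 0.0, -4.8]
opening: 0.16
finger_force: 58.5
```

```bash
python3 s.py
```

```text
13.25 [ 7.33 -2.25] 87.0 F loc [0.11 0.08] -4.8 M [-0.07 -0.1 ] 0.01
```

{"fn": "carry_out", "kwargs": {"rows": [[[0,0,0.04],0,-1],[[0,0,0],0,-1]]}}

```text
time: 13.45
position: [0.5474, -0.184, 0.0861]
tcp_rot: [0.215, 0.977, -0.0, -0.0]
force: [-0.2, 0.1, -5.3]
opening: 0.161
finger_force: 58.5
```

{"fn": "carry_out", "kwargs": {"rows": [[[0,0,0.04],0,-1],[[0,0,0],0,-1]]}}

```text
time: 13.65
position: [0.5474, -0.1841, 0.0854]
tcp_rot: [0.215, 0.977, -0.0, -0.0]
force: [-1.8, 0.1, 1.8]
opening: 0.157
finger_force: 59.3
```

```bash
python3 s.py
```

```text
13.65 [ 7.48 -2.22] 85.43 F loc [-1.64 -0.67] 1.83 M [-0.1   0.31] 0.11
```

{"fn": "carry_out", "kwargs": {"rows": [[[0,0,0.03],0,-1],[[0,0,0],0,-1]]}}

```text
time: 13.85
position: [0.5475, -0.1841, 0.0853]
tcp_rot: [0.215, 0.977, -0.0, 0.0]
force: [-5.2, 1.4, 14.8]
opening: 0.161
finger_force: 60.7
```

{"fn": "carry_out", "kwargs": {"rows": [[[0,0,0.02],0,-1],[[0,0,0],0,-1]]}}

```text
time: 14.05
position: [0.5475, -0.1841, 0.0852]
tcp_rot: [0.215, 0.977, -0.0, 0.0]
force: [-8.3, 2.4, 22.0]
opening: 0.155
finger_force: 61.6
```

```bash
python3 s.py
```

```text
14.05 [ 7.56 -2.21] 85.18 F loc [-8.56 -1.29] 21.99 M [-0.22  1.66] 0.1
```

{"fn": "carry_out", "kwargs": {"rows": [[[0,0,-0.04],0,-1],[[0,0,0],0,-1],[[0,0,0],0,-1]]}}

```text
time: 14.35
position: [0.5475, -0.1841, 0.0853]
tcp_rot: [0.215, 0.977, -0.0, 0.0]
force: [-3.2, 0.4, 8.6]
opening: 0.156
finger_force: 59.6
```

```bash
python3 s.py
```

```text
14.35 [ 7.53 -2.2 ] 85.32 F loc [-3.04 -0.96] 8.61 M [-0.1  0.8] 0.07
```

{"fn": "carry_out", "kwargs": {"rows": [[[0,0,-0.02],0,-1],[[0.04,0,0],0,-1],[[0.04,0,0],0,-1],[[0.04,0,0],0,-1]]}}

```text
time: 14.75
position: [0.5455, -0.1831, 0.0855]
tcp_rot: [0.215, 0.977, -0.0, 0.001]
force: [5.3, -2.1, -4.1]
opening: 0.155
finger_force: 58.5
```

```bash
python3 s.py
```

```text
14.75 [ 5.3  -2.16] 85.53 F loc [5.69 0.34] -4.09 M [-0.03 -1.05] 0.06
```

{"fn": "carry_out", "kwargs": {"rows": [[[0.04,0,0],0,-1],[[0.04,0,0],0,-1]]}}

```text
time: 14.95
position: [0.5437, -0.1822, 0.0855]
tcp_rot: [0.215, 0.977, -0.0, 0.001]
force: [4.9, -1.8, -4.4]
opening: 0.155
finger_force: 58.5
```

```bash
python3 s.py
```

```text
14.95 [ 3.29 -2.13] 85.53 F loc [5.21 0.39] -4.42 M [-0.01 -1.09] 0.08
```

{"fn": "carry_out", "kwargs": {"rows": [[[0.04,0,0.012],0,-1],[[0.04,0,0],0,-1]]}}

```text
time: 15.15
position: [0.5423, -0.1815, 0.0854]
tcp_rot: [0.215, 0.977, -0.0, 0.001]
force: [5.4, -3.2, -2.0]
opening: 0.158
finger_force: 58.8
```

{"fn": "carry_out", "kwargs": {"rows": [[[0.04,0,0],0,-1],[[0.02,0,0],0,-1]]}}

```text
time: 15.35
position: [0.5409, -0.1809, 0.0855]
tcp_rot: [0.215, 0.977, -0.0, 0.001]
force: [6.5, -2.4, -1.7]
opening: 0.157
finger_force: 58.7
```

{"fn": "carry_out", "kwargs": {"rows": [[[0.04,0,0],0,-1],[[0.02,0,0],0,-1]]}}

```text
time: 15.55
position: [0.5395, -0.1803, 0.0855]
tcp_rot: [0.215, 0.977, -0.0, 0.001]
force: [5.3, -3.0, -2.4]
opening: 0.16
finger_force: 58.7
```

```bash
python3 s.py
```

```text
15.55 [-1.3  -2.09] 85.48 F loc [ 6.11 -0.46] -2.4 M [-0.09 -1.4 ] 0.08
```

{"fn": "carry_out", "kwargs": {"rows": [[[0.04,0,0],0,-1],[[0.01,0,0],0,-1]]}}

```text
time: 15.75
position: [0.5384, -0.1797, 0.0855]
tcp_rot: [0.215, 0.977, -0.0, 0.001]
force: [6.2, -2.0, -1.8]
opening: 0.158
finger_force: 58.7
```

{"fn": "carry_out", "kwargs": {"rows": [[[0.04,0,0],0,-1],[[0.01,0,0],0,-1]]}}

```text
time: 15.95
position: [0.5373, -0.1792, 0.0855]
tcp_rot: [0.215, 0.977, -0.0, 0.001]
force: [5.6, -3.3, -1.1]
opening: 0.153
finger_force: 58.8
```

{"fn": "carry_out", "kwargs": {"rows": [[[0.04,0,0],0,-1],[[0.01,0,0],0,-1]]}}

```text
time: 16.15
position: [0.5361, -0.1787, 0.0855]
tcp_rot: [0.215, 0.977, -0.0, 0.001]
force: [5.5, -3.6, -1.7]
opening: 0.153
finger_force: 58.7
```

```bash
python3 s.py
```

```text
16.15 [-5.04 -2.11] 85.48 F loc [ 6.49 -1.01] -1.73 M [ 0.03 -1.4 ] 0.13
```

{"fn": "carry_out", "kwargs": {"rows": [[[0.04,0,0],0,-1],[[0.01,0,0],0,-1]]}}

```text
time: 16.35
position: [0.535, -0.1781, 0.0855]
tcp_rot: [0.215, 0.977, -0.0, 0.001]
force: [6.5, -2.0, -1.7]
opening: 0.16
finger_force: 58.8
```

{"fn": "carry_out", "kwargs": {"rows": [[[0.04,0,0],0,-1],[[0.01,0,0],0,-1]]}}

```text
time: 16.55
position: [0.5339, -0.1776, 0.0855]
tcp_rot: [0.215, 0.977, -0.0, 0.001]
force: [6.0, -3.1, -2.2]
opening: 0.159
finger_force: 58.8
```

{"fn": "carry_out", "kwargs": {"rows": [[[0.04,0,0],0,-1],[[0.01,0,0],0,-1]]}}

```text
time: 16.75
position: [0.5328, -0.1771, 0.0855]
tcp_rot: [0.215, 0.977, -0.0, 0.001]
force: [5.2, -2.1, -0.8]
opening: 0.158
finger_force: 58.8
```

```bash
python3 s.py; python3 chk.py 95 | grep -E "top|range"
python3 - <<'E'
import cv2,numpy as np
a=cv2.imread("scene_now.png")[120:220,190:310]; b=cv2.imread("top_now.png")[150:265,310:380]
cv2.imwrite("pics/slid.png",np.hstack([cv2.resize(a,(480,400),interpolation=2),cv2.resize(b,(243,400),interpolation=2)]))
E
```

```text
16.75 [-8.79 -2.06] 85.47 F loc [5.63 0.26] -0.81 M [-0.02 -1.43] 0.12
top cap 34 x [-61.5 -48.7] y [-6.4  1.2  7.8] z [94.1 97.7 99.7]
top hr 71 x [-38.8 -21.4] y [-12.1   2.6  13.7] z [ 93.3  98.3 107.6]
x range [-583.8  -15.5]
x range [-627.   129.5]
```

View pics/slid.png

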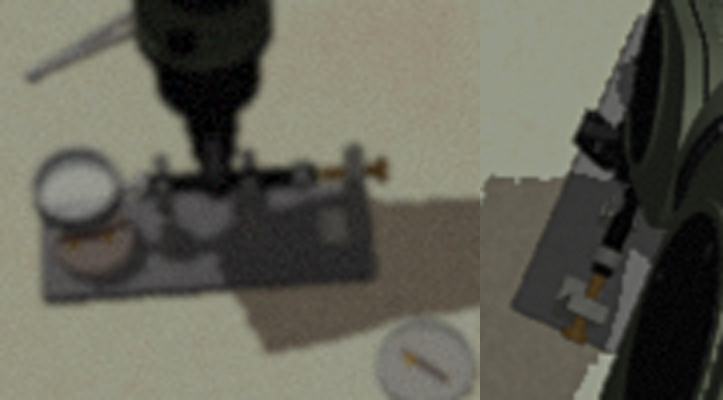

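{"fn": "carry_out", "kwargs": {"rows": [[[0.03,0,0],0,-1],[[0,0,0],0,-1]]}}

```text
time: 17.35
position: [0.5321, -0.1768, 0.0855]
tcp_rot: [0.215, 0.977, -0.0, 0.001]
force: [6.1, -3.4, -1.7]
opening: 0.156
finger_force: 58.8
```

{"fn": "carry_out", "kwargs": {"rows": [[[0.03,0,0],0,-1],[[0,0,0],0,-1]]}}

```text
time: 17.55
position: [0.5315, -0.1765, 0.0855]
tcp_rot: [0.215, 0.977, -0.0, 0.002]
force: [7.4, -3.1, -2.0]
opening: 0.156
finger_force: 58.8
```

{"fn": "carry_out", "kwargs": {"rows": [[[0.03,0,0],0,-1],[[0,0,0],0,-1]]}}

```text
time: 17.75
position: [0.5309, -0.1762, 0.0855]
tcp_rot: [0.215, 0.977, -0.0, 0.002]
force: [7.3, -3.0, -2.4]
opening: 0.163
finger_force: 58.8
```

```bash
python3 s.py
```

```text
17.75 [-10.84  -2.07] 85.49 F loc [7.9  0.34] -2.37 M [-0.03 -1.58] 0.14
```

{"fn": "carry_out", "kwargs": {"rows": [[[0.025,0,0],0,-1],[[0,0,0],0,-1]]}}

```text
time: 17.95
position: [0.5304, -0.176, 0.0855]
tcp_rot: [0.215, 0.977, -0.0, 0.002]
force: [6.8, -3.4, -2.5]
opening: 0.159
finger_force: 58.8
```

{"fn": "carry_out", "kwargs": {"rows": [[[0.02,0,0],0,-1],[[0,0,0],0,-1]]}}

```text
time: 18.15
position: [0.53, -0.1758, 0.0855]
tcp_rot: [0.215, 0.977, -0.0, 0.002]
force: [7.6, -4.4, -1.9]
opening: 0.153
finger_force: 58.8
```

```bash
python3 s.py
```

```text
18.15 [-11.83  -2.09] 85.49 F loc [ 8.72 -0.81] -1.93 M [-0.  -1.8] 0.17
```

{"fn": "carry_out", "kwargs": {"rows": [[[0.02,0,0],0,-1],[[0,0,0],0,-1]]}}

```text
time: 18.35
position: [0.5296, -0.1756, 0.0855]
tcp_rot: [0.215, 0.977, -0.0, 0.002]
force: [8.4, -3.8, -3.5]
opening: 0.159
finger_force: 58.8
```

```bash
python3 s.py
```

```text
18.35 [-12.29  -2.11] 85.5 F loc [9.18 0.09] -3.49 M [-0.11 -1.88] 0.14
```

{"fn": "carry_out", "kwargs": {"rows": [[[0.02,0,0],0,-1],[[0,0,0],0,-1]]}}

```text
time: 18.55
position: [0.5294, -0.1755, 0.0855]
tcp_rot: [0.215, 0.977, -0.0, 0.002]
force: [9.4, -4.4, -4.5]
opening: 0.157
finger_force: 58.6
```

```bash
python3 s.py
```

```text
18.55 [-12.47  -2.09] 85.54 F loc [10.35 -0.02] -4.45 M [-0.02 -2.25] 0.09
```

{"fn": "carry_out", "kwargs": {"rows": [[[-0.02,0,0.02],0,-1],[[0,0,0],0,-1]]}}

```text
time: 18.75
position: [0.5295, -0.1756, 0.0854]
tcp_rot: [0.215, 0.977, -0.0, 0.002]
force: [4.7, -3.0, 7.2]
opening: 0.157
finger_force: 59.9
```

```bash
python3 s.py
```

```text
18.75 [-12.41  -2.09] 85.39 F loc [ 5.52 -0.78] 7.16 M [-0.08 -1.11] 0.09
```

{"fn": "carry_out", "kwargs": {"rows": [[[-0.01,0,0.01],0,-1],[[0,0,0],0,-1]]}}

```text
time: 18.95
position: [0.5295, -0.1756, 0.0853]
tcp_rot: [0.215, 0.977, -0.0, 0.002]
force: [1.5, -1.7, 11.4]
opening: 0.156
finger_force: 60.4
```

```bash
python3 s.py
```

```text
18.95 [-12.36  -2.1 ] 85.34 F loc [ 2.11 -0.92] 11.36 M [-0.08 -0.44] 0.17
```

{"fn": "carry_out", "kwargs": {"rows": [[[0,0,-0.02],0,-1],[[0,0,0],0,-1]]}}

```text
time: 19.15
position: [0.5295, -0.1756, 0.0854]
tcp_rot: [0.215, 0.977, -0.0, 0.001]
force: [4.6, -1.7, 3.5]
opening: 0.16
finger_force: 59.1
```

```bash
python3 s.py
```

```text
19.15 [-12.38  -2.08] 85.43 F loc [4.85 0.42] 3.5 M [-0.05 -1.15] 0.11
```

{"fn": "carry_out", "kwargs": {"rows": [[[0,0,0],0,0],[[0,0,0],0,0],[[0,0,0],0,0],[[0,0,0],0,0],[[0,0,0],0,0],[[0,0,0],0,0]]}}

```text
time: 19.75
position: [0.5283, -0.1752, 0.085]
tcp_rot: [0.215, 0.977, -0.0, -0.0]
force: [0.3, -0.0, 0.8]
opening: 0.501
finger_force: 0.0
```

```bash
python3 s.py
```

```text
19.75 [-13.6   -2.21] 85.02 F loc [0.33 0.1 ] 0.8 M [-0.01  0.02] 0.01
```

{"fn": "carry_out", "kwargs": {"rows": [[[0,0,-0.4],0,0],[[0,0,-1],0,0],[[0,0,-1],0,0],[[0,0,-1],0,0],[[0,0,-1],0,0],[[0.2,1,0],0,0],[[0.2,1,0],0,0],[[0.2,1,0],0,0],[[0.2,1,0],0,0],[[0.2,1,0],0,0]]}}

```text
time: 20.75
position: [0.5584, -0.0502, 0.1958]
tcp_rot: [0.215, 0.977, 0.0, 0.0]
force: [0.8, -0.3, 0.2]
opening: 0.502
finger_force: 0.0
```

{"fn": "carry_out", "kwargs": {"rows": [[[0.2,1,0],0,0],[[0.2,1,0],0,0],[[0.2,1,0],0,0],[[0,0,0],0,0],[[0,0,0],0,0]]}}

```text
time: 21.25
position: [0.5761, 0.0232, 0.1955]
tcp_rot: [0.215, 0.977, -0.0, 0.0]
force: [0.1, 0.2, 0.2]
opening: 0.499
finger_force: 0.0
```

```bash
cat > hz.py <<'E'
from fit import *
O=np.array([.5416,-.1789]);a=np.radians(-24.9); R=np.array([[np.cos(a),np.sin(a)],[-np.sin(a),np.cos(a)]])
for n in("top","scene"):
    C=[cloud(n) for _ in range(10)]; A=np.nanmean([c[1] for c in C],0).reshape(-1,3); cv2.imwrite(f"{n}_now.png",C[0][0][...,::-1])
    l=np.c_[(A[:,:2]-O)@R.T,A[:,2]]*1000
    k=(abs(l[:,1])<38)&(l[:,2]>70)&(l[:,2]<125)
    for x in list(range(-70,50,8))+[54,66,98,104,110,116,122,128]:
        q=l[k&(abs(l[:,0]-x)<4)]
        if len(q)>4: print(n,x,len(q),"y",np.percentile(q[:,1],[5,50,95]).round(1),"z",np.percentile(q[:,2],[50,75,90]).round(1))
b=cv2.imread("top_now.png")[145:265,310:400];a=cv2.imread("scene_now.png")[130:215,190:310]
cv2.imwrite("pics/rel.png",np.hstack([cv2.resize(a,(480,340),interpolation=2),cv2.resize(b,(255,340),interpolation=2)]))
E
python3 hz.py; python3 s.py
```

```text
top -62 17 y [-6.6  0.9  7.4] z [97.3 98.  98.7]
top -54 19 y [-5.6  1.4  7.1] z [97.9 98.7 99.4]
top -46 19 y [-7.1  0.2  6.5] z [97.6 98.1 98.9]
top -38 41 y [-12.6   0.8  13. ] z [ 97.5  99.4 106. ]
top -30 39 y [-13.1   0.6  13.7] z [ 99.7 106.6 109.5]
top -22 18 y [-6.2  0.4  6.8] z [96.7 98.4 99.4]
top -14 19 y [-6.6  0.6  6.9] z [97.8 98.6 99. ]
top -6 19 y [-6.8  0.3  6.7] z [97.7 98.7 99.1]
top 2 19 y [-6.3  1.1  7.2] z [97.  98.1 98.4]
top 10 19 y [-6.7  0.4  6.3] z [97.4 98.3 98.9]
top 18 19 y [-7.2  0.1  6.8] z [97.8 98.3 98.9]
top 26 41 y [-13.2   1.8  12.9] z [ 97.3  98.7 101.7]
top 34 37 y [-13.3   0.6  12.9] z [101.3 106.6 109.8]
top 42 28 y [-10.8  -1.5  10.3] z [100.7 102.2 108.3]
top 54 12 y [-5.  -0.1  4.5] z [95.8 96.7 97.3]
top 66 58 y [-20.9   3.8  19.6] z [ 99.9 101.7 102.2]
top 98 80 y [-30.6  -1.8  30.7] z [ 93.   93.8 101.6]
top 104 78 y [-29.8  -2.   27. ] z [ 93.1  93.8 101.1]
top 110 74 y [-28.1  -3.   25.2] z [ 93.1  94.1 101.6]
top 116 66 y [-24.   -2.7  22.7] z [ 93.3  99.  101.7]
top 122 62 y [-18.9  -1.5  16.8] z [ 99.1 101.6 102.6]
top 128 15 y [-10.9  -0.8  10.6] z [102.  102.6 102.8]
scene 10 15 y [-3.2  3.7  6.9] z [94.3 95.8 96.4]
scene 18 11 y [-2.5  4.1  7.1] z [94.3 95.5 96.6]
scene 26 21 y [-5.3  5.7 13. ] z [93.  95.6 97.2]
scene 34 38 y [-10.4   5.6  12.9] z [ 95.3 100.3 106.2]
scene 42 17 y [-1.9  8.4 12.3] z [93.2 95.4 97.8]
scene 54 11 y [-0.9  4.   7.2] z [91.2 92.5 93.2]
scene 66 30 y [-12.    9.1  20.8] z [95.8 98.  98.5]
scene 98 63 y [-28.3   1.3  34. ] z [89.4 90.6 96.8]
scene 104 63 y [-27.2   1.2  33.3] z [89.5 91.2 97.6]
scene 110 60 y [-25.7   0.4  32.5] z [89.6 92.7 97.8]
scene 116 53 y [-21.9  -0.   28.8] z [89.8 95.2 98. ]
scene 122 41 y [-15.6   2.1  23.7] z [94.7 97.9 98.9]
scene 128 17 y [-10.2   4.5  15.6] z [97.9 98.2 98.8]
22.25 [-53.67 197.77] 194.99 F loc [-0.4  -0.39] 0.4 M [-0.03 -0.02] 0.03
```

View pics/rel.png

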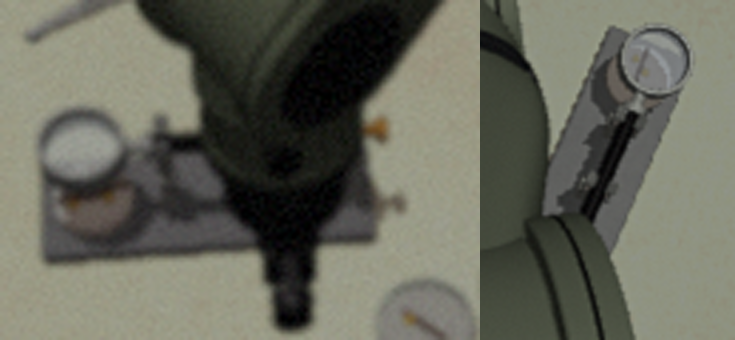

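The release view shows the handle in both clips and the lens over the stage (82,147 in the left panel; 655,60 in the right). The depth readings put the handle top at about 98.4 mm along its length and the ring top at about 102 mm, so it is seated and level. I felt the tip touch and then go rigid about 3 mm later, so I'm handing in.

```bash
python3 -c "
from cell import robot
print(robot.finish_job())"
```

```text
the job is handed in; nothing more can be done
None
```

The magnifier is snapped into both clips and measured level, with its end cap pushed back until the stop's sprung tip went rigid; the job is handed in, but no verdict came back and I couldn't see the tip contact after letting go.

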